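Snap the spout cap onto the rub canister and keep it pressed

TASK

Pick up the small black cap with the thumb tab and press it onto the spout on the canister's lid, turned so that its tab drops into the gap of the raised collar, going past the click until the cap sits fully home. Do not ease off or let go after the click: finish with the gripper still pushing the cap firmly down on its seal. Leave everything else on the counter where it is.

Things in the scene. Friction and masses are not known exactly. Their poses are not given: they have to be found in the camera images.
- snap_cap: Small round black plastic cap, 35 g, mouth down on the counter. Origin: centre of its underside, z up, +x towards its thumb tab. Skirt 44 mm across, 18 mm high; inside it a flared lip (narrowest, 29 mm, 4 mm above the underside) and a ceiling 15 mm above the underside.. Fully home on the spout its underside is 114 mm above the counter, 2 mm above the lid.
- grip_bar (a point): On the cap's axis, 31 mm above its underside, in the straight grip bar on top of the cap: 38 mm long (along the cap's x), 14 mm thick (along its y), from 18 to 41 mm above the underside. Take it across its thickness. Turns with the cap.
- tab (a point): On the underside of the cap's thumb tab, 29 mm from the cap's axis along its +x. The tab is 12 mm wide, 4 mm thick, level with the underside, and ends 40 mm from the axis.
- canister: Clear acrylic canister 96 mm across, grey clip-on lid 102 mm across with top face at 112 mm; stands in a steel ring fixed to the counter, does not move. Origin: centre of its underside, z up, +x through the collar's gap. Cap home: both axes coincide and the cap's +x lies along the canister's +x. If the tab is not in the gap, it lands on the collar and the cap stops 6 mm too high.
- spout (a point): Top centre of the spout's seal, on the canister's axis, 129 mm above the counter. The spout is a stud 23 mm across with tapered top. Four sprung nubs on it stand out to 33 mm across; the cap's lip is forced over them: force rises from 11 mm above home to about 8 N at 7 mm, then the click: it drops to a pull of about 5 N until the cap's ceiling meets the seal. Sideways play 3 mm.
- seal: Firm rubber disc 16 mm across on top of the spout, its underside (origin) at 127.5 mm above the counter; the cap's ceiling presses on it when the cap is fully home and is pushed down. It gives by well under 1 mm.
- gap (a point): Middle of the gap in the raised white collar round the spout, 29 mm from the canister's axis along its +x, 114 mm above the counter; point tab comes here when the cap is home. Collar 8 mm high, inner diameter 51 mm, outer 64 mm; gap about 20 mm wide.
- wide_cap: Bystander: round black cap 62 mm across, 36 mm high, with a round knob and no tab; belongs to another jar. Origin: centre of its underside.
- salt_cellar: Bystander: white ceramic salt cellar 60 mm across, 50 mm high. Origin: centre of its underside.
- spoon_rest: Bystander: white ceramic spoon rest, a dish 112 mm across and 16 mm high with a 26 mm wide tongue reaching 120 mm along +y. Origin: centre of the dish's underside.
- tongs: Bystander: stainless tongs 255 mm long, up to 80 mm wide, 20 mm high, lying flat along their x. Origin: on the counter, about their middle.
- pan: Bystander: empty aluminium pan 150 x 240 mm, 40 mm high. Origin: centre of its underside.
- pepper_mill: Bystander: dark wood pepper mill 48 mm across, 110 mm high. Origin: centre of its underside.
Mind the look-alikes: they are no part of the job. Several things look just like the canister: the one meant starts farthest from the robot's base.

How it is judged:
On the way, in this order (a step that is already met when the one before it is completed fails the run):
1. the cap is lifted off the counter in the fingers (height (world z) of snap_cap above 0.03 m and contact force between the fingers and snap_cap above 1 N), for 0.1 s.
2. the cap has clicked past the nubs and is home on the spout, its tab in the gap (z of snap_cap in the frame of canister below 0.116 m and horizontal distance between snap_cap and spout below 0.0045 m and horizontal distance between tab and gap below 0.007 m), for 0.2 s.
At the end, for the whole second after the job is handed in: Cap home on the spout: underside within 1.5 mm above its home height (114 mm), axis within 4.5 mm of the spout's, upright within 0.08 rad, tab within 7 mm of the gap's middle; gripper still on it (over 2 N), pushing it on the seal with over 3 N through the last second (z of snap_cap in the frame of canister between 0.111 and 0.1155 m and horizontal distance between snap_cap and spout below 0.0045 m and angle between snap_cap's own z axis and vertical below 0.08 rad and horizontal distance between tab and gap below 0.007 m and contact force between the fingers and snap_cap above 2 N and contact force between snap_cap and seal above 3 N); the arm keeps its last pose, push and grip.
It fails at once if a bystander was moved by more than 30 mm (distance of any of wide_cap, salt_cellar, spoon_rest, tongs, pan, pepper_mill from where it was at the start of the episode above 0.03 m).
It also fails if it takes over 38 s, if anything falls off the work surface, if the arm or the gripper's body presses on something with over 40 N, if the wrist force passes 120 N, or if a joint passes its speed limit or range.

ROBOT

A 6-joint arm with a two-finger parallel gripper is mounted at the origin on the work surface. World frame = base frame: x ahead of the robot, y to its left, z up, the work surface at z = 0. Lengths are in m, angles in rad, forces in N, time in s.
With the tool pointing down it reaches from about 0.35 to 0.975 m from the base axis. Payload 4.9 kg.
Tool frame: the origin (TCP) lies between the finger pads; the fingertips stand 19 mm ahead of it and the grasp point (between the pads) is the TCP; z points along the fingers, y is the line along which they close (so a half turn about z gives the same grasp; the last joint's range is limited). The gripper opens to 85 mm and grips with 20 to 120 N. Pads are 22 mm wide; open, the fingers measure 114 mm over their backs; the gripper's body (76 mm by 85 mm) begins 54 mm behind the grasp point. The pads swing forward as they close: fully open they stand 13 mm farther back than shut.
Start: joints at [-1.221, 0.053, 1.613, -0, 1.476, -0.119], TCP at [0.282, -0.558, 0.25] pointing down, gripper open.
Joint ranges: [-3.01, 3.01], [-1.01, 2.22], [0.06, 2.58], [-1.02, 4.17], [0.09, 2.62], [-3.14, 3.14]. Speed limits (rad/s): [2.57, 2.57, 3.14, 3.14, 3.14, 3.14].

INTERFACE

Orientations are given as a 3x3 rotation matrix whose columns are the frame's x, y, z axes.
In Python, from rig import manip gives the robot as it stands.
- The arm moves only by the shell command python3 -m creep 'ROWS' [FORCE]. ROWS is JSON, a list of rows, each an object with "linear": the shift along the world's x, y, z in units of 0.1 m (1.0 is 0.1 m), a list of three; "delta_rot": the turn, a rotation vector about the world's x, y, z in units of 90 degrees (1.0 is 90 degrees), a list of three; "claw": the opening, from 0 (shut) to 1 (fully open). A call has 1 to 5 rows; each row is the pose to reach, as a shift and turn from the pose commanded when the call began; what a row does not reach only later rows make up. A row lasts 1/8 s, in which the tool goes at most 62.5 mm and 10.7 degrees, less where a joint would pass 70% of its speed; a pose out of reach is approached as far as the arm can. A call with a number of a shift or a turn outside -1 to 1 is refused whole. A call with a gripper value outside its range is refused whole. The fingers move at their own pace and stop on an object; FORCE is the grip in N (left out, the last holds). Time passes only in rows, so rows that repeat a pose let the fingers close. It gives the time, the measured TCP pose, the force, the opening and the grip force at its end, in the units of the state.
- manip.get_obs(): the state, without advancing time (a new reading comes with each control period).
- manip.get_image(name): name is "side" or "top" or "wrist"; returns a dict with "pixels" (400x640x3 uint8, red, green, blue), "z_map" (400x640 float32, m along the optical axis (not along the pixel's ray), 0 where there is no reading), "K" (3x3 intrinsics, pixels), "R" (3x3) and "t" (3): a world point X has camera coordinates R X + t. Camera axes: x right, y down, z forward; pixel columns grow to the right and rows downward; lengths in m; the calibration is good to about 2 mm. A picture is of the moment at which its call begins.
- manip.job_done(): hands the job in; it is judged then, once.
The state is a dict: "time": time; "q": joint angles; "joint_velocities": joint speeds; "tau": joint torques, N m; "tool_pos": TCP position; "ee_rot": TCP orientation; "contact_force": force on the tool from outside, world axes, zero at the start; "wrist_torque": the same for the moment, N m; "finger_gap": finger opening in m; "grasp_force": force on a finger pad.
Only numpy, scipy, OpenCV 4.12 (cv2) and the standard library are available. Lean on these libraries where they do the work, as an engineer would, in place of code of your own. Each camera call takes 0.05 s, during which the arm holds its last target. There are 200 camera calls.

## Working session

There is one attempt and no reset: what is moved stays moved. The work goes in short steps, Python scripts to look and compute and a shell command to move; the robot and the scene stay as the last step left them, time stands still between calls to the robot, and variables do not carry over. Pictures are saved under pics/ and viewed, at most 10 in all, crops included, and the job is handed in when it is done.

```bash
ls; mkdir -p pics
python3 - <<'E'
from rig import manip
import cv2,numpy as np
o=manip.get_obs();print({k:np.round(v,3).tolist() for k,v in o.items()})
for n in("top","side"):
    d=manip.get_image(n);cv2.imwrite(f"pics/{n}0.png",d["pixels"][...,::-1]);np.savez(f"{n}0.npz",**d)
    print(n,d["K"].tolist(),np.round(d["R"],3).tolist(),d["t"])
E
```

```text
pics
{'time': 0.0, 'q': [-1.221, 0.053, 1.614, -0.0, 1.476, -0.119], 'joint_velocities': [-0.001, 0.002, -0.0, -0.001, 0.002, -0.001], 'tau': [0.0, -39.368, -37.018, -0.0, 0.007, 0.0], 'tool_pos': [0.282, -0.557, 0.249], 'ee_rot': [[0.892, 0.452, -0.001], [0.452, -0.892, 0.002], [0.0, -0.002, -1.0]], 'contact_force': [0.575, 0.318, -0.876], 'wrist_torque': [0.051, -0.031, 0.009], 'grasp_force': 0.0, 'finger_gap': 0.085}
top [[373.9766661970486, 0.0, 315.51375816896626], [0.0, 373.9766661970486, 203.5458410792304], [0.0, 0.0, 1.0]] [[0.02, -1.0, 0.016], [-0.996, -0.021, -0.09], [0.09, -0.014, -0.996]] [0.01610113 0.55824238 0.9812278 ]
side [[362.59895020665135, 0.0, 314.4589212152025], [0.0, 362.59895020665135, 198.68980618321976], [0.0, 0.0, 1.0]] [[-0.872, -0.489, -0.013], [-0.353, 0.648, -0.675], [0.338, -0.584, -0.738]] [0.47668466 0.23481293 0.81366378]
```

View pics/top0.png

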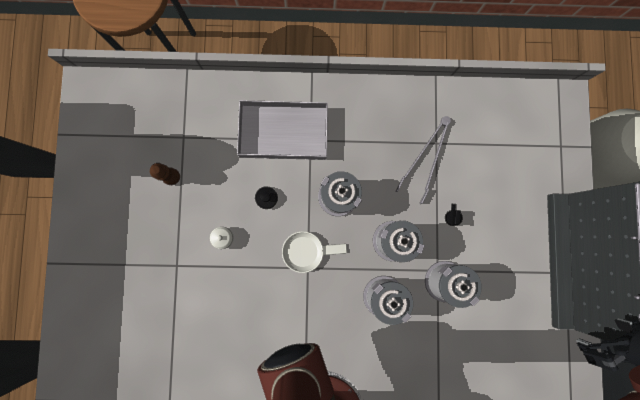

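View pics/side0.png

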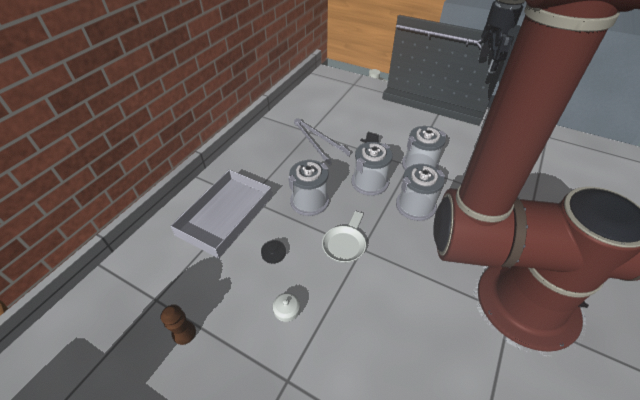

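The top view shows four canisters, with spouts at about (343,190), (404,241), (462,287) and (392,303). The small tabbed cap is near (454,215), the wide cap at (266,197), and the tongs lie just beyond the small cap. Next I'll measure these.

```bash
cat > h.py <<'E'
import numpy as np,cv2
def ray(d,u,v,z):
    "pixel -> world point on plane z"
    K,R,t=d["K"],d["R"],d["t"]
    r=R.T@np.linalg.inv(K)@np.array([u,v,1.]);c=-R.T@t
    return c+r*(z-c[2])/r[2]
def px(d,X):
    p=d["K"]@(d["R"]@np.asarray(X)+d["t"]);return p[:2]/p[2]
E
python3 - <<'E'
from h import *
d=np.load("top0.npz")
for u,v in[(343,190),(404,241),(462,287),(392,303)]:
    p=ray(d,u,v,.129);print(p.round(3),np.hypot(*p[:2]).round(3))
print(ray(d,454,215,.04))
im=d["pixels"][...,::-1]
a=cv2.resize(im[150:235,300:385],(510,510),interpolation=cv2.INTER_CUBIC)
b=cv2.resize(im[190:240,430:480],(290,290),interpolation=cv2.INTER_CUBIC)
c=np.zeros((510,800,3),np.uint8);c[:,:510]=a;c[:290,510:]=b;cv2.imwrite("pics/c1.png",c)
E
```

```text
[ 0.583 -0.037  0.129] 0.584
[ 0.463 -0.185  0.129] 0.498
[ 0.357 -0.323  0.129] 0.481
[ 0.316 -0.156  0.129] 0.353
[ 0.5338072  -0.34079271  0.04      ]
```

View pics/c1.png

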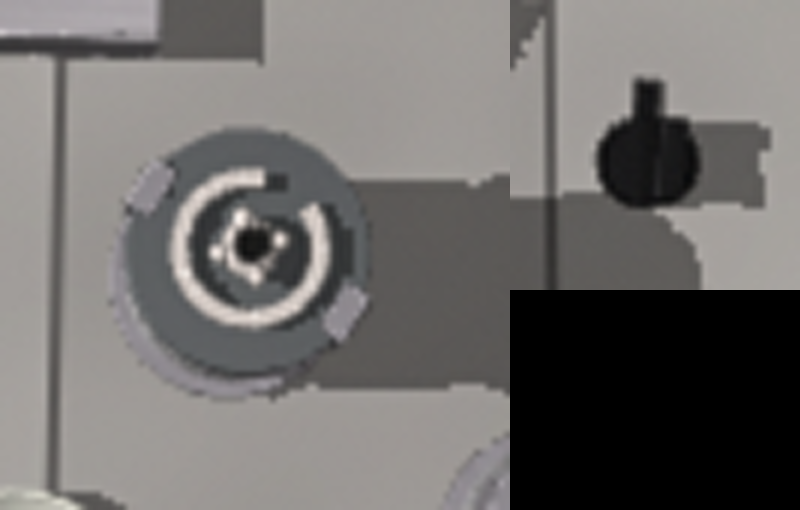

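The target canister is the farthest, at about (0.583, -0.037). In the crop its gap points up and to the right, at roughly -37° yaw. The cap's tab points up, close to 0° yaw. I'll move above the cap and look with the wrist camera.

```bash
python3 -m creep '[{"linear":[0.5,0.42,0],"delta_rot":[0,0,-0.1],"claw":1},{"linear":[1,0.83,0],"delta_rot":[0,0,-0.2],"claw":1}]'
python3 -m creep '[{"linear":[0.5,0.42,0],"delta_rot":[0,0,-0.1],"claw":1},{"linear":[1,0.83,0],"delta_rot":[0,0,-0.1],"claw":1}]'
python3 -m creep '[{"linear":[0.2,0.3,0],"delta_rot":[0,0,0],"claw":1},{"linear":[0.2,0.5,0],"delta_rot":[0,0,0],"claw":1},{"linear":[0.2,0.5,0],"delta_rot":[0,0,0],"claw":1}]'
python3 - <<'E'
from rig import manip
from h import *
o=manip.get_obs();print(o["time"],o["tool_pos"],o["ee_rot"].round(3) if hasattr(o["ee_rot"],"round") else o["ee_rot"])
d=manip.get_image("wrist");cv2.imwrite("pics/w1.png",d["pixels"][...,::-1]);np.savez("w1.npz",**d)
print(px(d,[.53,-.34,.03]),-d["R"].T@d["t"])
E
```

```text
time: 0.35
tool_pos: [0.3789, -0.4769, 0.2496]
ee_rot: [[0.989, 0.147, -0.0], [0.147, -0.989, 0.001], [-0.0, -0.001, -1.0]]
contact_force: [1.4, -0.7, 0.4]
finger_gap: 0.0857
grasp_force: 0.0
time: 0.6
tool_pos: [0.4758, -0.3962, 0.2498]
ee_rot: [[1.0, -0.004, -0.0], [-0.004, -1.0, 0.0], [-0.0, -0.0, -1.0]]
contact_force: [-0.1, -0.7, -0.2]
finger_gap: 0.0855
grasp_force: 0.0
time: 0.98
tool_pos: [0.4942, -0.347, 0.2499]
ee_rot: [[1.0, -0.001, -0.001], [-0.001, -1.0, 0.0], [-0.001, -0.0, -1.0]]
contact_force: [-0.7, -0.7, -0.1]
finger_gap: 0.0854
grasp_force: 0.0
0.975 [ 0.49423631 -0.34699117  0.24991219] [[ 1.    -0.001 -0.001]
 [-0.001 -1.     0.   ]
 [-0.001 -0.    -1.   ]]
[312.60931356 148.40173092] [ 0.56199144 -0.34704605  0.37329535]
```

View pics/w1.png

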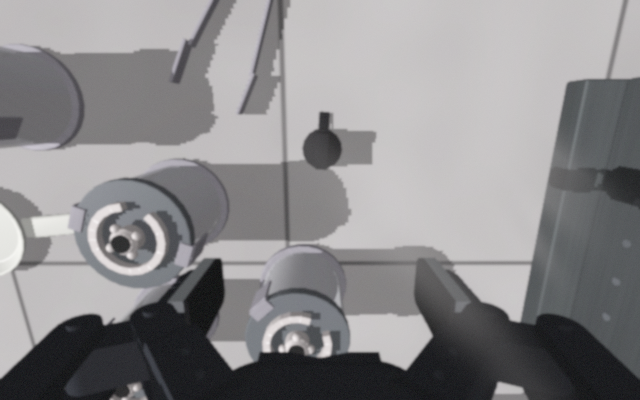

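The cap is at (322,148) in the wrist view, its tab tip at (325,113). No obstacle is near it. Now the precise measurement.

```bash
cat >> h.py <<'E'
def cloud(d,box):
    "world points of a pixel box (u0,v0,u1,v1), with grey level"
    u0,v0,u1,v1=box;v,u=np.mgrid[v0:v1,u0:u1];z=d["z_map"][v0:v1,u0:u1]
    c=np.stack([u,v,np.ones_like(u)],-1)@np.linalg.inv(d["K"]).T*z[...,None]
    P=(c-d["t"])@d["R"];g=d["pixels"][v0:v1,u0:u1].mean(-1)
    m=z>0;return P[m],g[m]
def cap(d,box,lo=45):
    P,g=cloud(d,box)
    b=(P[:,2]>.032)&(P[:,2]<.05);Q=P[b]
    print("bar n",b.sum(),cv2.minAreaRect(Q[:,:2].astype(np.float32)*1000), "ztop",np.median(Q[:,2]))
    u0,v0,u1,v1=box
    m=(d["pixels"][v0:v1,u0:u1].max(-1)<lo).astype(np.uint8)
    n,l,s,c=cv2.connectedComponentsWithStats(m);k=1+s[1:,4].argmax();m=(l==k).astype(np.uint8)
    # opening removes tab
    e=cv2.getStructuringElement(cv2.MORPH_ELLIPSE,(17,17));disc=cv2.morphologyEx(m,cv2.MORPH_OPEN,e)
    tab=cv2.morphologyEx(m&~disc&1,cv2.MORPH_OPEN,np.ones((3,3),np.uint8))
    n,l,s,c=cv2.connectedComponentsWithStats(tab);k=1+s[1:,4].argmax();tc=c[k]+[u0,v0]
    M=cv2.moments(disc,True);dc=np.array([M["m10"],M["m01"]])/M["m00"]+[u0,v0]
    A=ray(d,*dc,.012);T=ray(d,*tc,.004);print("area",m.sum(),"disc",dc,A,"tab",tc,T,s[k],"yaw",np.degrees(np.arctan2(*(T-A)[1::-1])))
E
python3 - <<'E'
from h import *
cap(np.load("w1.npz"),(290,90,385,190))
d=np.load("w1.npz");print(d["pixels"][110:180:8,322].max(-1),d["pixels"][148,300:380:6].max(-1))
P,g=cloud(np.load("w1.npz"),(300,105,350,175));print(np.histogram(P[:,2],bins=np.arange(-.01,.06,.005)))
E
```

```text
bar n 503 ((528.0248413085938, -350.17327880859375), (13.963451385498047, 37.88490295410156), 85.96064758300781) ztop 0.040717885605195056Traceback (most recent call last):
  File "<stdin>", line 2, in <module>
  File "h.py", line 25, in cap
    n,l,s,c=cv2.connectedComponentsWithStats(tab);k=1+s[1:,4].argmax();tc=c[k]+[u0,v0]
                                                      ~~~~~~~~~~~~~~^^
ValueError: attempt to get argmax of an empty sequence
```

```bash
python3 -m creep '[{"linear":[0.34,-0.03,-0.4],"delta_rot":[0,0,-0.045],"claw":0.6},{"linear":[0.34,-0.03,-0.9],"delta_rot":[0,0,-0.045],"claw":0.6},{"linear":[0.34,-0.03,-1],"delta_rot":[0,0,-0.045],"claw":0.6},{"linear":[0.34,-0.03,-1],"delta_rot":[0,0,-0.045],"claw":0.6}]' 80
python3 - <<'E'
from rig import manip
from h import *
d=manip.get_image("wrist");cv2.imwrite("pics/w2.png",d["pixels"][...,::-1]);np.savez("w2.npz",**d)
print(px(d,[.528,-.35,.04]))
P,g=cloud(d,(0,0,640,400));b=(P[:,2]>.03)&(P[:,2]<.045)&(np.hypot(P[:,0]-.528,P[:,1]+.35)<.035);print(b.sum())
if b.sum()>5:print(cv2.minAreaRect(P[b][:,:2].astype(np.float32)*1000))
E
```

```text
time: 1.52
tool_pos: [0.5279, -0.3518, 0.1503]
ee_rot: [[0.997, -0.075, -0.001], [-0.075, -0.997, 0.0], [-0.001, -0.0, -1.0]]
contact_force: [0.1, -0.6, -0.1]
finger_gap: 0.0512
grasp_force: 0.0
[316.85344681 209.82148809]
922
((528.6471557617188, -350.1289367675781), (13.859211921691895, 37.21724319458008), 85.99263763427734)
```

```bash
python3 -m creep '[{"linear":[0.01,0.02,-0.4],"delta_rot":[0,0,0],"claw":0.6},{"linear":[0.01,0.02,-0.7],"delta_rot":[0,0,0],"claw":0.6},{"linear":[0.01,0.02,-0.9],"delta_rot":[0,0,0],"claw":0.6},{"linear":[0.01,0.02,-1],"delta_rot":[0,0,0],"claw":0.6}]'
python3 -m creep '[{"linear":[0,0,-0.1],"delta_rot":[0,0,0],"claw":0.5},{"linear":[0,0,-0.1],"delta_rot":[0,0,0],"claw":0},{"linear":[0,0,-0.1],"delta_rot":[0,0,0],"claw":0},{"linear":[0,0,-0.1],"delta_rot":[0,0,0],"claw":0},{"linear":[0,0,-0.1],"delta_rot":[0,0,0],"claw":0}]' 80
```

```text
time: 2.08
tool_pos: [0.5301, -0.3495, 0.0509]
ee_rot: [[0.997, -0.073, 0.001], [-0.073, -0.997, -0.001], [0.001, 0.001, -1.0]]
contact_force: [0.6, 0.4, 0.2]
finger_gap: 0.051
grasp_force: 0.0
time: 2.7
tool_pos: [0.5303, -0.3493, 0.0412]
ee_rot: [[0.997, -0.073, 0.001], [-0.073, -0.997, -0.001], [0.001, 0.001, -1.0]]
contact_force: [0.7, -0.6, 1.7]
finger_gap: 0.0121
grasp_force: 81.7
```

```bash
python3 -m creep '[{"linear":[0,0,0.3],"delta_rot":[0,0,0],"claw":0},{"linear":[0,0,0.6],"delta_rot":[0,0,0],"claw":0},{"linear":[0,0,0.9],"delta_rot":[0,0,0],"claw":0},{"linear":[0,0,1],"delta_rot":[0,0,0],"claw":0}]'
python3 -m creep '[{"linear":[0,0,0.4],"delta_rot":[0,0,0],"claw":0},{"linear":[0,0.1,0.8],"delta_rot":[0,0,-0.05],"claw":0},{"linear":[0,0.4,1],"delta_rot":[0,0,-0.1],"claw":0},{"linear":[0,0.8,1],"delta_rot":[0,0,-0.15],"claw":0},{"linear":[0,1,1],"delta_rot":[0,0,-0.15],"claw":0}]'
python3 -m creep '[{"linear":[0,0.4,0.1],"delta_rot":[0,0,-0.05],"claw":0},{"linear":[0,0.8,0.2],"delta_rot":[0,0,-0.1],"claw":0},{"linear":[0,1,0.2],"delta_rot":[0,0,-0.15],"claw":0}]'
python3 -m creep '[{"linear":[0,0.4,0],"delta_rot":[0,0,-0.05],"claw":0},{"linear":[0,0.8,0],"delta_rot":[0,0,-0.06],"claw":0},{"linear":[0,1,0],"delta_rot":[0,0,-0.06],"claw":0},{"linear":[0,1,0],"delta_rot":[0,0,-0.06],"claw":0}]'
python3 -m creep '[{"linear":[0,0.3,0],"delta_rot":[0,0,0],"claw":0},{"linear":[0,0.5,0],"delta_rot":[0,0,0],"claw":0},{"linear":[0,0.5,0],"delta_rot":[0,0,0],"claw":0}]'
python3 - <<'E'
from rig import manip
from h import *
d=manip.get_image("wrist");cv2.imwrite("pics/w3.png",d["pixels"][...,::-1]);np.savez("w3.npz",**d)
print(px(d,[.583,-.037,.129]))
E
```

```text
time: 3.2
tool_pos: [0.5306, -0.3496, 0.1428]
ee_rot: [[0.997, -0.073, 0.003], [-0.073, -0.997, -0.002], [0.003, 0.002, -1.0]]
contact_force: [0.5, -0.2, -1.0]
finger_gap: 0.0119
grasp_force: 81.3
time: 3.82
tool_pos: [0.5293, -0.2472, 0.2393]
ee_rot: [[0.953, -0.302, -0.001], [-0.302, -0.953, 0.001], [-0.001, -0.0, -1.0]]
contact_force: [0.8, -0.1, -0.0]
finger_gap: 0.0123
grasp_force: 81.2
time: 4.2
tool_pos: [0.5297, -0.1474, 0.2601]
ee_rot: [[0.856, -0.518, -0.0], [-0.518, -0.856, -0.0], [0.0, 0.0, -1.0]]
contact_force: [-0.8, 0.2, -0.5]
finger_gap: 0.0122
grasp_force: 81.3
time: 4.7
tool_pos: [0.5296, -0.0483, 0.2596]
ee_rot: [[0.805, -0.594, -0.001], [-0.594, -0.805, -0.0], [-0.001, 0.001, -1.0]]
contact_force: [0.2, 0.1, -0.6]
finger_gap: 0.012
grasp_force: 81.3
time: 5.08
tool_pos: [0.5298, 0.0007, 0.26]
ee_rot: [[0.804, -0.595, -0.0], [-0.595, -0.804, -0.001], [0.0, 0.001, -1.0]]
contact_force: [0.7, -0.7, -0.0]
finger_gap: 0.0122
grasp_force: 81.3
[316.74865999 120.66747743]
```

View pics/w3.png

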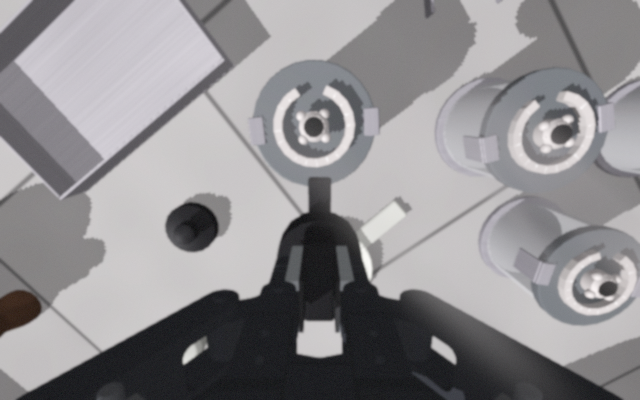

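The target spout is at (314,126), with the gap just left of straight up. The held cap's tab is at about (319,195), pointing at the canister.

```bash
cat >> h.py <<'E'
def canister(d,box,lo=.116,hi=.123):
    P,g=cloud(d,box);Q=P[(P[:,2]>lo)&(P[:,2]<hi)]
    c=P[(P[:,2]>.1275)&(P[:,2]<.1305)][:,:2];c=np.array(cv2.minEnclosingCircle((c*1000).astype(np.float32))[0])/1000
    print("seal",c)
    from scipy.optimize import least_squares
    for _ in range(3): # ring circle: mean of inner/outer edges via radius percentile balance
        r=np.hypot(*(Q[:,:2]-c).T);k=(r>.0245)&(r<.034);R=Q[k][:,:2]
        s=least_squares(lambda p:np.clip(np.abs(np.hypot(R[:,0]-p[0],R[:,1]-p[1])-.02875)-.003,0,None)*1e3+0.02*(np.hypot(R[:,0]-p[0],R[:,1]-p[1])-.02875)*1e3,c);c=s.x
    a=np.sort(np.degrees(np.arctan2(R[:,1]-c[1],R[:,0]-c[0])));dd=np.diff(np.r_[a,a[0]+360]);i=dd.argmax()
    yaw=a[i]+dd[i]/2;print("ring",c,len(R),"z",np.median(R.size and Q[k][:,2]),"gap",dd[i],"yaw",yaw)
def held(d,box,z):
    P,g=cloud(d,box);Q=P[np.abs(P[:,2]-z)<.004];print("tab",len(Q),cv2.minAreaRect((Q[:,:2]*1000).astype(np.float32)),Q[:,2].mean())
E
python3 - <<'E'
from h import *
d=np.load("w3.npz");canister(d,(245,55,385,190));held(d,(295,165,345,222),.221)
P,g=cloud(d,(317,165,318,240));print(np.c_[np.arange(165,240),P].round(4)[10:60:4])
canister(np.load("top0.npz"),(315,165,370,220))
E
```

```text
seal [ 0.57996411 -0.03146197]
ring [ 0.58060969 -0.03244667] 1772 z 0.11984754475000192 gap 42.1968187507869 yaw -32.16897369138901
tab 945 ((551.0557861328125, -15.753326416015625), (26.161705017089844, 23.018308639526367), 53.75665283203125) 0.22243288364397404Traceback (most recent call last):
  File "<stdin>", line 3, in <module>
    res = self.concatenate(tuple(objs), axis=axis)
ValueError: all the input array dimensions except for the concatenation axis must match exactly, but along dimension 0, the array at index 0 has size 75 and the array at index 1 has size 74
```

Run:
```python
from h import *
d=np.load("w3.npz")
P,g=cloud(d,(295,165,345,225));tcp=np.array([.5298,.0007])
Q=P[np.abs(P[:,2]-.221)<.004][:,:2]-tcp
ax=np.array([.804,-.595]);ay=np.array([.595,.804])
x,y=Q@ax,Q@ay
print("tip",x.max())
for a in np.arange(.024,.041,.002):
    k=(x>a)&(x<a+.002)
    if k.any():print(a.round(3),k.sum(),(y[k].min()*1e3).round(1),(y[k].max()*1e3).round(1))
print(P[np.abs(P[:,2]-.221)<.004][:,2].min())
canister(np.load("top0.npz"),(315,165,370,220),.115,.124)
```

```text
tip 0.03840884174455268
0.024 91 -6.7 4.8
0.026 75 -6.7 4.8
0.028 89 -6.7 4.8
0.03 89 -6.6 4.8
0.032 86 -6.6 4.7
0.034 94 -6.6 4.8
0.036 94 -6.6 4.7
0.038 20 -5.0 3.7
0.2181389864511213
seal [ 0.58127997 -0.02960079]
ring [ 0.58164477 -0.03275558] 184 z 0.12040315777154764 gap 21.545749056239316 yaw -43.524412377809114
```

```bash
python3 -m creep '[{"linear":[0.26,-0.16,0],"delta_rot":[0,0,0.048],"claw":0},{"linear":[0.52,-0.33,-0.2],"delta_rot":[0,0,0.048],"claw":0},{"linear":[0.52,-0.33,-0.5],"delta_rot":[0,0,0.048],"claw":0},{"linear":[0.52,-0.33,-0.7],"delta_rot":[0,0,0.048],"claw":0},{"linear":[0.52,-0.33,-0.7],"delta_rot":[0,0,0.048],"claw":0}]' 100
python3 - <<'E'
from rig import manip
from h import *
d=manip.get_image("wrist");np.savez("w4.npz",**d)
s=manip.get_image("side");np.savez("s4.npz",**s)
u,v=px(s,[.58,-.032,.13]).astype(int);print(u,v)
a=cv2.resize(s["pixels"][v-45:v+45,u-45:u+45,::-1],(400,400),interpolation=cv2.INTER_CUBIC)
b=d["pixels"][:,120:520,::-1]
cv2.imwrite("pics/c4.png",np.hstack([b,a]))
o=manip.get_obs();print(o["tool_pos"],np.degrees(np.arctan2(o["ee_rot"][1][0],o["ee_rot"][0][0])))
E
```

```text
time: 5.75
tool_pos: [0.5803, -0.0324, 0.1879]
ee_rot: [[0.845, -0.534, -0.004], [-0.535, -0.845, 0.001], [-0.004, 0.002, -1.0]]
contact_force: [0.3, 0.7, -0.7]
finger_gap: 0.0117
grasp_force: 102.6
308 168
[ 0.58193087 -0.03218926  0.19106011] -32.27816936369181
```

View pics/c4.png

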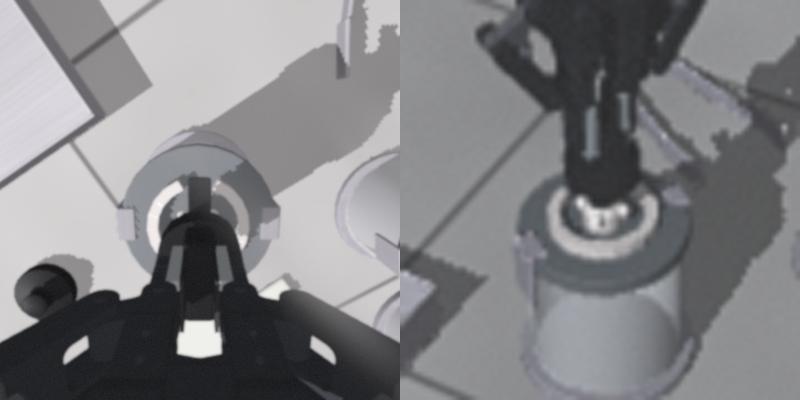

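The wrist view (left half) has the tab at (200,190) lying in the gap. The side view has the cap above the spout. Now I'll measure the remaining offset with the arm settled.

Run:
```python
from rig import manip
from h import *
from scipy.optimize import least_squares
d=manip.get_image("wrist");o=manip.get_obs();R=np.array(o["ee_rot"]);t=np.array(o["tool_pos"]);print(t,R[:,2])
P,g=cloud(d,(220,120,430,290))
Q=P[(P[:,2]>.1165)&(P[:,2]<.1225)][:,:2];c=np.array([.5805,-.032])
r=np.hypot(*(Q-c).T);Q=Q[(r>.022)&(r<.036)]
def f(p):
    r=np.hypot(*(Q-p).T)-.02875;return np.clip(np.abs(r)-.0031,0,None)*1e3
c=least_squares(f,c).x;r=np.hypot(*(Q-c).T);print("ring",c,len(Q),np.percentile(r,[1,50,99]))
a=np.sort(np.degrees(np.arctan2(*(Q-c).T[::-1])));print("gap edges",[(a[i],a[i+1]) for i in np.where(np.diff(a)>8)[0]],a[0],a[-1])
ax=R[:2,0];ay=np.array([-ax[1],ax[0]])
zt=t[2]-.041+.004
T=P[np.abs(P[:,2]-zt)<.003][:,:2]-t[:2];x,y=T@ax,T@ay;k=(x>.026)&(x<.0385)&(abs(y)<.01);print(len(T),"tip",x[abs(y)<.01].max(),"lat",y[k].min(),y[k].max())
off=x[abs(y)<.01].max()-.040;l=(y[k].min()+y[k].max())/2
cap=t[:2]+off*ax+l*ay;print("cap",cap,"shift",c-cap,"yaw tab",np.degrees(np.arctan2(ax[1],ax[0])))
```

```text
[ 0.58231645 -0.03209358  0.19178861] [ 2.27613519e-03 -5.31363677e-04 -9.99997268e-01]
ring [ 0.58089078 -0.03269045] 1516 [0.02547597 0.02907546 0.03210483]
gap edges [(np.float64(-52.81738382222027), np.float64(-11.29753671726947))] -152.4328259976927 86.50032013943564
999 tip 0.03811392765234884 lat -0.006864549178616272 0.004586962738001662
cap [ 0.58011369 -0.03204955] shift [ 0.00077709 -0.0006409 ] yaw tab -32.26835198445883
```

```bash
python3 -m creep '[{"linear":[0.01,-0.01,-0.06],"delta_rot":[0,0,0],"claw":0},{"linear":[0.01,-0.01,-0.12],"delta_rot":[0,0,0],"claw":0},{"linear":[0.01,-0.01,-0.19],"delta_rot":[0,0,0],"claw":0},{"linear":[0.01,-0.01,-0.24],"delta_rot":[0,0,0],"claw":0},{"linear":[0.01,-0.01,-0.24],"delta_rot":[0,0,0],"claw":0}]' 120
python3 -m creep '[{"linear":[0,0,-0.03],"delta_rot":[0,0,0],"claw":0},{"linear":[0,0,-0.06],"delta_rot":[0,0,0],"claw":0},{"linear":[0,0,-0.06],"delta_rot":[0,0,0],"claw":0}]'
```

```text
time: 6.52
tool_pos: [0.5823, -0.0327, 0.1654]
ee_rot: [[0.846, -0.534, -0.001], [-0.534, -0.846, 0.0], [-0.001, 0.001, -1.0]]
contact_force: [-0.1, -0.3, 0.2]
finger_gap: 0.0112
grasp_force: 121.7
time: 6.9
tool_pos: [0.5832, -0.033, 0.1614]
ee_rot: [[0.846, -0.534, 0.001], [-0.534, -0.846, -0.001], [0.001, -0.0, -1.0]]
contact_force: [-1.5, -0.2, 3.8]
finger_gap: 0.0111
grasp_force: 122.8
```

```bash
python3 -m creep '[{"linear":[0,0,-0.02],"delta_rot":[0,0,0],"claw":0},{"linear":[0,0,-0.04],"delta_rot":[0,0,0],"claw":0},{"linear":[0,0,-0.04],"delta_rot":[0,0,0],"claw":0}]'
python3 -m creep '[{"linear":[0,0,-0.02],"delta_rot":[0,0,0],"claw":0},{"linear":[0,0,-0.03],"delta_rot":[0,0,0],"claw":0},{"linear":[0,0,-0.03],"delta_rot":[0,0,0],"claw":0}]'
```

```text
time: 7.28
tool_pos: [0.5825, -0.0327, 0.1556]
ee_rot: [[0.846, -0.534, -0.001], [-0.534, -0.846, 0.0], [-0.001, 0.0, -1.0]]
contact_force: [-0.6, -1.0, -0.2]
finger_gap: 0.0114
grasp_force: 122.3
time: 7.65
tool_pos: [0.5828, -0.0328, 0.1553]
ee_rot: [[0.846, -0.534, -0.0], [-0.534, -0.846, 0.0], [-0.0, 0.0, -1.0]]
contact_force: [-5.5, 1.4, 10.1]
finger_gap: 0.0113
grasp_force: 123.5
```

```bash
python3 -m creep '[{"linear":[-0.01,0,-0.01],"delta_rot":[0,0,0],"claw":0},{"linear":[-0.01,0,-0.02],"delta_rot":[0,0,0],"claw":0},{"linear":[-0.01,0,-0.02],"delta_rot":[0,0,0],"claw":0},{"linear":[-0.01,0,-0.02],"delta_rot":[0,0,0],"claw":0}]'
python3 - <<'E'
from rig import manip
from h import *
d=manip.get_image("wrist");s=manip.get_image("side")
u,v=px(s,[.58,-.032,.12]).astype(int)
a=cv2.resize(s["pixels"][v-40:v+40,u-40:u+40,::-1],(400,400),interpolation=cv2.INTER_CUBIC)
cv2.imwrite("pics/c5.png",np.hstack([d["pixels"][:,120:520,::-1],a]))
o=manip.get_obs();R=np.array(o["ee_rot"]);t=np.array(o["tool_pos"]);print(t,R[:,2],o["contact_force"],o["grasp_force"])
P,g=cloud(d,(220,100,430,290));ax=R[:2,0];ay=np.array([-ax[1],ax[0]]);x,y=(P[:,:2]-t[:2])@ax,(P[:,:2]-t[:2])@ay
k=(x>.025)&(x<.036)&(abs(y+.001)<.005);print("tab top z",np.percentile(P[k][:,2],[10,50,90]))
k=(x>.03)&(x<.07)&(P[:,2]<.1135)&(P[:,2]>.105);print("lid z",np.median(P[k][:,2]))
k=(P[:,2]>.1175)&(P[:,2]<.1225)&(abs(np.hypot(x,y)-.029)<.006);print("collar z",np.median(P[k][:,2]))
E
```

```text
time: 8.15
tool_pos: [0.5828, -0.0328, 0.1553]
ee_rot: [[0.846, -0.534, 0.002], [-0.534, -0.846, -0.0], [0.002, -0.001, -1.0]]
contact_force: [-7.1, 1.1, 14.5]
finger_gap: 0.0113
grasp_force: 124.3
[ 0.5827733  -0.03277005  0.15525844] [ 2.29820413e-03 -1.30433973e-04 -9.99997351e-01] [-6.63943546  1.18038197 15.20529823] 124.29492473602295
tab top z [0.11695719 0.11772993 0.11851156]
lid z 0.11176382004681853
collar z 0.1197251336637471
```

View pics/c5.png

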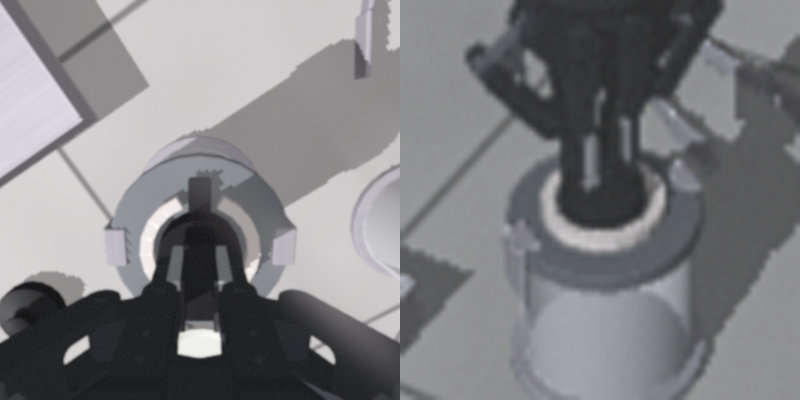

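The tab at (200,190) sits in the gap. Its top is at 117.7 mm, which puts the underside at about 113.7 mm, so the cap is home. The push is a steady 15 N or so. I'll hold briefly, then hand in.

```bash
python3 -m creep '[{"linear":[0,0,0],"delta_rot":[0,0,0],"claw":0},{"linear":[0,0,0],"delta_rot":[0,0,0],"claw":0},{"linear":[0,0,0],"delta_rot":[0,0,0],"claw":0}]' && python3 -c "
from rig import manip
print(manip.job_done())"
```

```text
time: 8.62
tool_pos: [0.5828, -0.0328, 0.1553]
ee_rot: [[0.846, -0.534, 0.002], [-0.534, -0.846, -0.0], [0.002, -0.001, -1.0]]
contact_force: [-6.4, 1.6, 14.9]
finger_gap: 0.011
grasp_force: 124.3
the job is handed in; nothing more can be done
None
```

The cap is clicked home on the farthest canister's spout with its tab in the gap, and the job was handed in at about 8.6 s with the gripper still pushing down at about 15 N; the rig returned no verdict.

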